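# Straighten the doughnut tray in the counter display case

### The arm

A 7-joint arm with a two-finger parallel gripper is mounted at the origin on the work surface. World frame = base frame: x ahead of the robot, y to its left, z up, the work surface at z = 0. Lengths are in mm, angles in rad, forces in N, time in s.
With the tool pointing down it reaches from about 400 to 850 mm from the base axis. Payload 10.4 kg.
Tool frame: the origin (TCP) lies at the very end of the fingers, on their centre line; the grasp point (between the pads) lies 19 mm behind it (r.pinch_z is the distance from the TCP to the grasp point, in mm); z points along the fingers, y is the line along which they close (so a half turn about z gives the same grasp; the last joint's range is limited). The gripper opens to 85 mm and grips with 20 to 120 N. Pads are 22 mm wide; open, the fingers measure 114 mm over their backs; the gripper's body (76 mm by 85 mm) begins 54 mm behind the grasp point. The pads swing forward as they close: fully open they stand 13 mm farther back than shut.
Start: joints at [-1.356, 0.332, -0.065, 1.46, 0.022, 1.35, -0.088], TCP at [147.213, 607.437, 231.338] pointing down, gripper open.
Joint ranges: [-2.6, 2.6], [-0.5, 2.12], [-1.47, 1.34], [0.16, 2.42], [-1.27, 4.41], [0.06, 2.06], [-2.6, 2.6]. Speed limits (rad/s): [2.22, 2.22, 2.79, 2.79, 3.14, 3.14, 3.14].

### API

Orientations are given as a 3x3 rotation matrix whose columns are the frame's x, y, z axes.
In Python, from cell import r, sensors, eyes gives the robot as it stands. Calls block until the motion is done:
- r.movep(position, orientation): joint-space move of the TCP to a pose.
- r.move_linear(position, orientation=None, feed=150, force_limit=None): straight line of the TCP; orientation=None keeps the orientation; feed is the mean speed in mm/s. With force_limit (N) it stops when the force on the tool has changed by that much, and returns True; else False.
- r.move_j(angles): joint-space move.
- r.move_gripper(opening, grip_force=None): finger opening in mm; grip_force is the grip in N (None keeps the last); returns when the fingers have stopped.
- r.pause(seconds).
- r.inverse_kinematics(position, orientation): joint angles nearest the present ones, or None.
- sensors.get_state(): the state.
- eyes.grab_frame(name): name is "side" or "top"; returns a dict with "pixels" (480x640x3 uint8, red, green, blue), "z_map" (480x640 float32, mm along the optical axis (not along the pixel's ray), 0 where there is no reading), "fovy" (degrees; the focal length in pixels is half the picture's height over the tangent of half this angle, whatever the lens; pixels are square), "cx", "cy" (the principal point, pixels), "origin" and "rotation" of the camera in the world. Camera axes: x right, y up, looking along -z (the intrinsics and any distortion apply to the point x, -y, -z); pixel columns grow to the right and rows downward; lengths in mm; the calibration is good to about 2 mm. A picture is of the moment at which its call begins.
A pose or a line that the arm cannot do raises r.MotionError and nothing moves.
- r.hand_in(): hands the job in; it is judged then, once.
The state is a dict: "time_s": time; "joint_pos": joint angles; "qd": joint speeds; "joint_torque": joint torques, N m; "tool_pos": TCP position; "tcp_rot": TCP orientation; "contact_force": force on the tool from outside, world axes, zero at the start; "ft_torque": the same for the moment, N m; "grip_width": finger opening in mm; "finger_force": force on a finger pad.
Only numpy, scipy, OpenCV 4.12 (cv2) and the standard library are available. Lean on these libraries where they do the work, as an engineer would, in place of code of your own. Each camera call takes 0.05 s, during which the arm holds its last target. There are 200 camera calls.

### The job

The yellow doughnut tray in the counter display case has slid out of place. Slide the case's door fully open by its red handle, push the yellow tray gently until it sits square and flush against both green stops in the far left corner, then slide the door fully shut. Leave the other tray and the things on the counter where they are.

Things in the scene. Friction and masses are not known exactly. Their poses are not given: they have to be found in the camera images.
- case: fixed glass display case, 680 mm wide (its y), 200 mm deep (its x from -145 to +56 mm), 324 mm high. Origin on the counter; x points from the door side (facing the robot) into the case, y to its left, z up. Steel deck top at z = 20 mm. The right half of the door side is closed by a fixed pane at x = -125 mm
- doorway (a point): middle of the doorway in the case's left half, y 0 to 328 mm, at case (-131, 164, 310) mm, on the underside of the aluminium top track (x -145 to -117 mm, 14 mm thick) from which the glass roof runs back over the whole case. Whatever reaches the tray must come from the robot's side and lean under this track, 25 to 40 degrees from vertical
- stop_corner (a point): inner corner of the two green stops on the deck, at case (20, 310, 37) mm; axes as the case. The back stop's flat face is at case x = 20 mm and runs along y; the side stop's is at y = 310 mm, from x = -105 mm to the back stop. Both are slippery plastic, 45 mm high (z 20 to 65 mm). The tray's far left corner belongs here
- door (a joint): sliding door, in m: 0 shut over the left half, growing to 0.325 at its end stop, fully open, as it slides to the right (case -y) in front of the fixed pane. May start slightly ajar. Slides with about 3 N, stays where it is left. Its panel, 330 mm wide, lies at case x = -137 mm; fully open it leaves case y 5 to 328 mm free
- door_grip (a point): centre of the door's red upright grip bar, 14 mm (x) by 16 mm (y) and 100 mm high, 50 mm out from the panel towards the robot, with 40 mm free between them; stubs 44 mm above and below this point join it to the panel. It moves with the door, at case x = -187 mm, z = 230 mm, y = 165 mm when shut; axes as the case
- tray_centre (a point): centre, half-way up, of the loose yellow tray: 100 mm (its x) by 160 mm (its y), 34 mm high, 4 mm upright walls, 0.25 to 0.5 kg, with two white-iced rings fixed in it. It lies on the deck in the case's left half, askew and short of the stops; this point is 17 mm above the deck. Axes roughly as the case's
- tray_corner (a point): outer far left corner of the yellow tray, half-way up: 50 mm along x and 80 mm along y from its centre; pushed home it lies at case x = 20 mm, y = 310 mm
- spare: black tray 160 x 100 x 34 mm with two chocolate rings, behind the fixed pane in the right half of the case; origin at the centre of its underside
- tongs: steel tongs with red tips, 200 mm long, 50 mm wide, 16 mm high, lying flat on the counter in front of the case; origin under the middle
- mug: white mug, 80 mm across, 90 mm high, standing on the counter; origin under its centre
- syrup: amber bottle with red cap, 64 mm across, 170 mm high, standing to the right of the case; origin under its centre
- napkins: steel napkin holder 120 x 100 mm, 79 mm high, to the right of the case; origin under its centre
- jar: jar with green lid, 80 mm across, 110 mm high, to the left of the case; origin under its centre
- carton: cardboard carton 150 x 110 x 50 mm, on the left; origin under its centre

How it is judged:
By the outcome, as a careful person would: the job done as asked, in the order asked, and still so for the second after the job is handed in, with the robot touching nothing.
It also fails if it takes over 72 s, if anything falls off the work surface, if the arm or the gripper's body presses on something with over 40 N, if the wrist force passes 120 N, or if a joint passes its speed limit or range.

## Working session

There is one attempt and no reset: what is moved stays moved. The work goes in short steps, each a Python script; the robot and the scene stay as the last script left them, time stands still between calls to the robot, and variables do not carry over. Pictures are saved under pics/ and viewed, at most 10 in all, crops included, and the job is handed in when it is done.

```bash
ls; mkdir -p pics
python3 - <<'E'
from cell import r,sensors,eyes
import cv2,numpy as np
for n in("side","top"):
    f=eyes.grab_frame(n)
    cv2.imwrite(f"pics/{n}0.png",f["pixels"][:,:,::-1]); np.savez(f"pics/{n}0.npz",**f)
    print(n,{k:v for k,v in f.items() if k not in("pixels","z_map")})
print(sensors.get_state())
E
```

```text
pics
side {'fovy': 50.40256379696635, 'cx': 319.3886141141669, 'cy': 231.1836167159104, 'origin': array([ 989.798834  ,   82.02661791, 1529.50235148]), 'rotation': array([[-0.17159228, -0.93589843,  0.30765275],
       [ 0.98516639, -0.16358329,  0.05184288],
       [ 0.00180718,  0.31198498,  0.95008531]])}
top {'fovy': 53.28991650328197, 'cx': 319.90489473004817, 'cy': 239.5521350591329, 'origin': array([ 320.88571194,    2.92996081, 1659.35880153]), 'rotation': array([[-0.00390608,  0.9884443 , -0.15153417],
       [-0.99998462, -0.00445743, -0.00329893],
       [-0.00393626,  0.15151895,  0.98844652]])}
{'time_s': 0.1, 'joint_pos': array([-1.35561066,  0.33278972, -0.06470502,  1.46083568,  0.02159492,
        1.34988062, -0.08846287]), 'qd': array([-1.13111410e-03, -1.43622284e-03, -1.27552140e-03, -3.11828012e-03,
       -6.70022482e-05,  5.02874402e-04,  1.06735464e-03]), 'joint_torque': array([ 7.40538635e-04, -6.26745343e+01,  4.87900944e-02, -3.92432499e+01,
        1.63342163e-02,  6.91376568e-03,  7.95108440e-05]), 'tool_pos': array([147.14146698, 607.10358716, 230.61766623]), 'tcp_rot': array([[-9.71875970e-01,  2.35493185e-01, -2.40739195e-04],
       [ 2.35493303e-01,  9.71875238e-01, -1.19418105e-03],
       [-4.72530364e-05, -1.21728834e-03, -9.99999258e-01]]), 'contact_force': array([ 0.42158153,  0.09194127, -0.72759059]), 'ft_torque': array([ 0.02213933, -0.04953735, -0.05034035]), 'finger_force': 0.0, 'grip_width': 85.44221856545757}
```

View pics/side0.png

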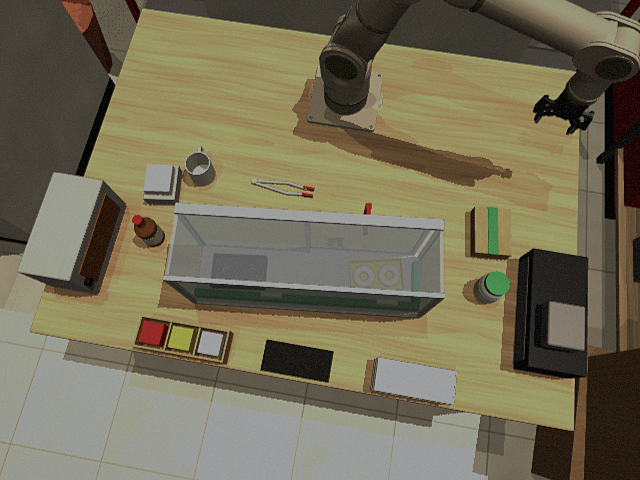

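View pics/top0.png

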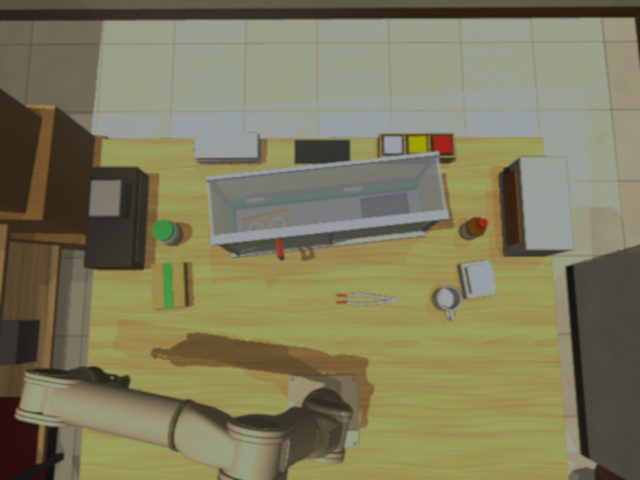

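The side view shows the red grip at about (367,213), with the yellow tray at (376,274) and the case top outlined by (175,207), (443,221), (443,296), (166,285). In the top view the grip is at (280,248), the tray is at (265,220), and the track runs from (212,243) to (447,213). I'll enlarge both next.

```bash
cat > h.py <<'E'
import numpy as np,cv2
def ray(f,u,v):
    F=240/np.tan(np.radians(float(f["fovy"]))/2)
    d=f["rotation"]@np.array([(u-f["cx"])/F,-(v-f["cy"])/F,-1.]); return np.array(f["origin"]),d
def plane(f,u,v,z):
    o,d=ray(f,u,v); return o+d*(z-o[2])/d[2]
def proj(f,p):
    F=240/np.tan(np.radians(float(f["fovy"]))/2)
    c=f["rotation"].T@(np.asarray(p,float)-f["origin"]); return np.array([f["cx"]+F*c[0]/-c[2],f["cy"]-F*c[1]/-c[2]])
def tri(a,ua,b,ub):
    o1,d1=ray(a,*ua);o2,d2=ray(b,*ub)
    s=np.linalg.lstsq(np.c_[d1,-d2],o2-o1,rcond=None)[0]; p,q=o1+s[0]*d1,o2+s[1]*d2
    return (p+q)/2,np.linalg.norm(p-q)
def crop(f,x0,x1,y0,y1,name):
    im=np.ascontiguousarray(f["pixels"][y0:y1,x0:x1,::-1]); k=800/(x1-x0)
    im=cv2.resize(im,None,fx=k,fy=k,interpolation=cv2.INTER_CUBIC)
    im=cv2.convertScaleAbs(im,alpha=1.3)
    cv2.imwrite(name,im)
E
python3 - <<'E'
from h import *
s=np.load("pics/side0.npz");t=np.load("pics/top0.npz")
crop(s,155,455,190,325,"pics/sc.png");crop(t,200,456,145,265,"pics/tc.png")
for f in(s,t):
    m=cv2.inRange(cv2.cvtColor(f["pixels"],cv2.COLOR_RGB2HSV),(0,150,80),(8,255,255))|cv2.inRange(cv2.cvtColor(f["pixels"],cv2.COLOR_RGB2HSV),(172,150,80),(180,255,255))
    n,_,st,c=cv2.connectedComponentsWithStats(m)
    for i in range(1,n):
        if st[i,4]>15: print(st[i],c[i],[round(float(x)) for x in f["z_map"][int(c[i][1])-1:int(c[i][1])+2,int(c[i][0])]])
    print()
E
```

```text
[ 65   0  28  33 329] [80.40121581 13.07294833] [2355, 2341, 2359]
[304 186  10   4  23] [308.69565217 187.39130435] [1660, 1643, 1641]
[302 193  11   4  27] [307.33333333 194.33333333] [1648, 1638, 1633]
[366 203   6  11  59] [368.20338983 207.83050847] [1337, 1338, 1334]
[132 215  10  10  79] [136.65822785 219.44303797] [1443, 1443, 1436]
[138 320  27  26 481] [150.94178794 332.38669439] [1438, 1434, 1439]

[432 135  20  19 338] [441.85207101 143.59763314] [1658, 1647, 1655]
[478 219   9   9  67] [482.20895522 222.70149254] [1520, 1512, 1513]
[276 239   7  19  91] [279.13186813 247.89010989] [1389, 1390, 1387]
```

View pics/sc.png

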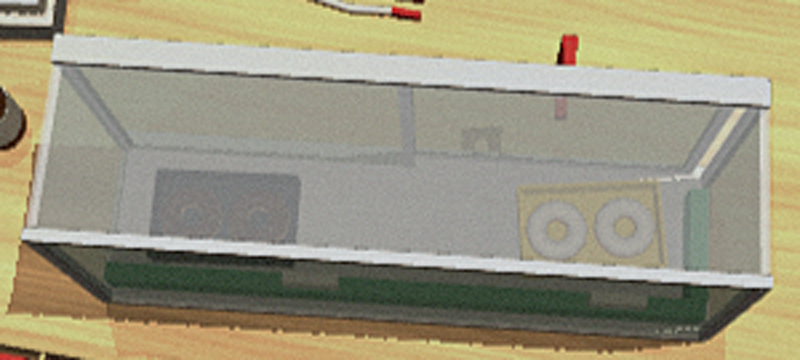

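View pics/tc.png

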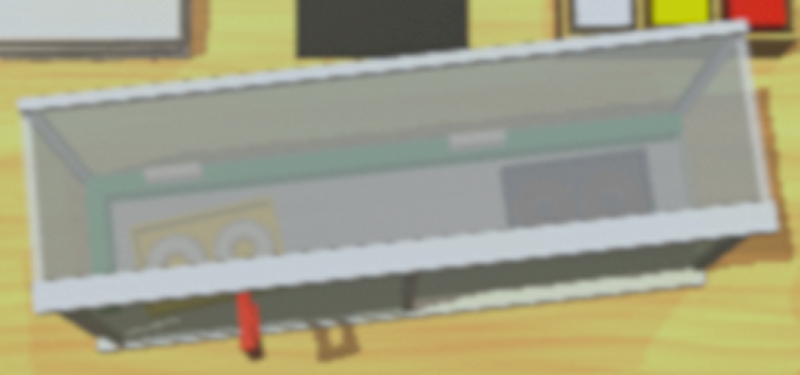

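The enlarged crops give me clear case edges. In the side crop, the tray's robot-side edge runs from (518,188) to (657,178). In the top crop, its far edge runs from (133,230) to (272,202). The brown shape near (337,340) is the handle's shadow. Next I'll fit the poses.

```bash
cat > fit.py <<'E'
from h import *
from scipy.optimize import least_squares
s=np.load("pics/side0.npz");t=np.load("pics/top0.npz")
S=lambda u,v:np.array([155+u/2.6667-.5,190+v/2.6667-.5]); T=lambda u,v:np.array([200+u/3.125-.5,145+v/3.125-.5])
R2=lambda a:np.array([[np.cos(a),-np.sin(a),0],[np.sin(a),np.cos(a),0],[0,0,1]])
def fit(obs,x0):
    fun=lambda q:np.concatenate([proj(f,[q[0],q[1],0]+R2(q[2])@np.array(p,float))-uv for f,uv,p in obs])
    o=least_squares(fun,x0); return o.x,o.fun.reshape(-1,2)
case=[(t,T(37,312),(-145,340,310)),(t,T(777,232),(-145,-340,310)),(t,T(20,103),(56,340,324)),(t,T(745,20),(56,-340,324)),
 (s,S(57,35),(-145,-340,324)),(s,S(770,80),(-145,340,324))]
C,e=fit(case,[700,0,0.1])
tray=[(s,S(518,188),(-50,-80,54)),(s,S(657,178),(-50,80,54)),(t,T(133,230),(50,80,54)),(t,T(272,202),(50,-80,54))]
Y,e2=fit(tray,[700,150,0.1])
if __name__=="__main__":
    np.set_printoptions(precision=3,suppress=True)
    print(C,"\n",e); print(Y,"\n",e2)
    incase=lambda p:R2(C[2]).T@(np.array(p)-[C[0],C[1],0])
    print("tray in case",incase([Y[0],Y[1],0]),Y[2]-C[2])
    print("grip top, side",incase(plane(s,*S(570,40),280)),"grip bottom,top",incase(plane(t,*T(253,352),180)))
    print("jar",tri(s,(493,284),t,(164,231)),"mug",plane(t,447,297,90),"tongs",plane(t,342,298,10),plane(t,393,299,10))
    print("carton",plane(t,170,285,50),"jar z110",plane(t,164,231,110))
E
python3 fit.py
```

```text
[693.838  -5.263   0.107] 
 [[-0.086  0.681]
 [-0.703  0.194]
 [-1.07  -1.654]
 [ 0.346 -0.433]
 [-1.373 -0.628]
 [ 0.232 -0.79 ]]
[612.827 189.222   0.22 ] 
 [[-0.843 -1.705]
 [ 0.286 -0.362]
 [-1.122 -0.498]
 [ 0.091 -1.717]]
tray in case [-59.787 202.021   0.   ] 0.11266307571948482
grip top, side [-188.002  153.715  280.   ] grip bottom,top [-185.305  156.791  180.   ]
jar (array([593.503, 526.635,  85.196]), np.float64(4.963239859398241)) mug [ 370.385 -404.897   90.   ] tongs [370.956 -66.421  10.   ] [ 366.857 -240.834   10.   ]
carton [415.433 512.452  50.   ] jar z110 [589.191 520.953 110.   ]
```

```bash
cat > rob.py <<'E'
from fit import *
from cell import r,sensors,eyes
np.set_printoptions(precision=3,suppress=True)
Rc=R2(C[2]); W=lambda p:Rc@np.array(p,float)+[C[0],C[1],0]
def O(deg):
    a=np.radians(deg);s,c=np.sin(a),np.cos(a); return Rc@np.array([[-c,0,s],[0,1,0],[-s,0,-c]])
def ax(deg): a=np.radians(deg); return np.array([np.sin(a),0,-np.cos(a)])
def cpos(): return Rc.T@(sensors.get_state()["tool_pos"]-[C[0],C[1],0])
def st(m=""): q=sensors.get_state(); print(m,"t%.1f"%q["time_s"],cpos(),"F",Rc.T@q["contact_force"],"g%.1f"%q["grip_width"])
E
python3 - <<'E'
from rob import *
for th in(30,38,45,55):
  print(th)
  for n,p in dict(grip=np.array([-187,155,225])+19*ax(th),pre=np.array([-187,155,225])-90*ax(th),gopen=np.array([-187,-160,225])+19*ax(th),
     preopen=np.array([-187,-160,225])-90*ax(th),ent=np.array([-150,200,34]),entup=np.array([-190,200,90]),xend=np.array([-85,230,34]),yst=np.array([-35,100,34]),yend=np.array([-35,140,34])).items():
    q=r.inverse_kinematics(W(p),O(th)); print(n,q)
E
```

```text
30
grip [-0.985 -0.315  0.454  2.227  0.497  0.765  0.874]
pre [-0.706 -0.468  0.13   2.153  0.342  1.001  0.983]
gopen [-0.723 -0.283  1.012  2.106  0.04   0.705  1.984]
preopen [-0.42  -0.436  0.683  2.042  0.096  0.953  1.924]
ent [-0.854  0.141  0.327  2.302  0.646  0.28   0.55 ]
entup [-0.926 -0.081  0.33   2.353  0.611  0.466  0.591]
xend [-0.81   0.281  0.294  2.131  0.479  0.295  0.702]
yst [-0.481  0.325  0.264  2.067 -0.046  0.24   1.467]
yend [-0.596  0.334  0.302  2.061  0.064  0.249  1.285]
38
grip [-1.002 -0.39   0.422  2.331  0.731  0.671  0.648]
pre None
gopen [-0.752 -0.439  1.03   2.202  0.181  0.562  1.908]
preopen [-0.102 -0.444  0.5    2.159 -0.151  0.796  2.171]
ent [-0.873  0.133  0.294  2.397  1.512  0.254 -0.347]
entup None
xend [-0.971  0.28   0.42   2.235  1.291  0.19  -0.151]
yst [-0.198  0.305 -0.062  2.158  1.391  0.109  0.073]
yend [-0.483  0.311  0.151  2.16   1.312  0.11   0.048]
45
grip [-0.463 -0.349 -0.065  2.399  0.681  0.444  0.621]
pre None
gopen [-0.433 -0.31   0.834  2.275 -0.403  0.421  2.449]
preopen [ 0.226 -0.43   0.316  2.256 -0.506  0.711  2.523]
ent None
entup None
xend [-0.873  0.287  0.272  2.303  2.01   0.323 -0.885]
yst [ 0.249  0.37  -0.549  2.216  2.229  0.316 -0.661]
yend [-0.038  0.344 -0.345  2.216  2.172  0.32  -0.728]
55
grip None
pre None
gopen None
preopen None
ent None
entup None
xend [-0.947  0.368  0.29   2.385  2.374  0.579 -1.328]
yst [-0.815  0.441  0.565  2.356  3.108  0.53  -1.837]
yend [-0.677  0.399  0.305  2.335  2.807  0.521 -1.542]
```

Run:
```python
from rob import *
th=30; a=ax(th); g=np.array([-187,155,243.])
r.movep(W(g-50*a),O(th)); st("pre")
r.move_linear(W(g+13*a),feed=100,force_limit=15); st("at")
r.move_gripper(10,40); st("gripped")
p=cpos()
try: print(r.move_linear(W([p[0],p[1]-330,p[2]]),feed=130,force_limit=20))
except r.MotionError as e: print(e)
st("open")
f=eyes.grab_frame("side"); crop(f,155,455,170,325,"pics/s1.png")
```

```text
pre t2.2 [-211.867  155.766  286.536] F [ 0.471 -0.432  0.518] g85.5
at t3.0 [-180.425  155.151  232.132] F [-0.145 -0.068  1.231] g85.7
gripped t3.6 [-180.502  154.821  231.962] F [-5.193 -2.497  4.531] g15.3
True
open t5.8 [-180.099 -160.97   232.021] F [-5.708  3.635  6.611] g15.3
```

View pics/s1.png

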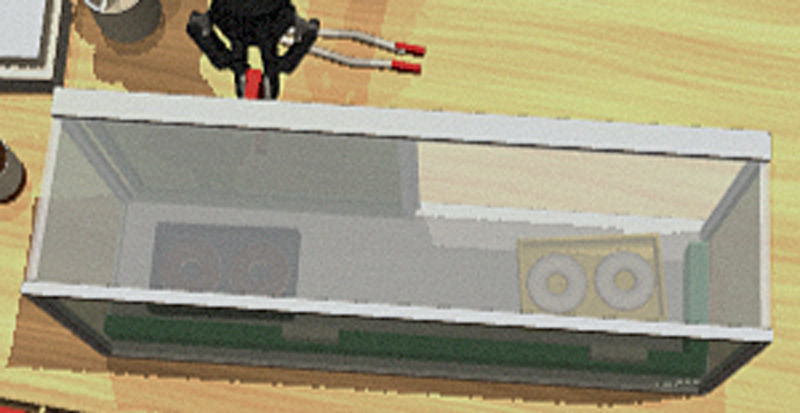

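The door is open, with the grip at case y ≈ -161, and the tray hasn't moved. I'll confirm the end stop, release the grip and start the two-finger push in +x.

Run:
```python
from rob import *
th=30; a=ax(th)
p=cpos(); print(r.move_linear(W(p+[0,-5,0]),feed=30,force_limit=20)); st("stop")
r.move_gripper(85)
r.move_linear(W(cpos()-65*a),O(th),feed=150); st("back")
try:
    r.move_linear(W([-215,200,270]),O(th),feed=250)
    r.move_linear(W([-170,200,75]),O(th),feed=200)
    r.move_linear(W([-142,200,32]),O(th),feed=100,force_limit=8); st("in")
    print(r.move_linear(W([-142,200,27]),O(th),feed=40,force_limit=8))
    print(r.move_linear(W([-74,200,27]),O(th),feed=35,force_limit=9)); st("pushed")
except r.MotionError as e: print(e); st()
f=eyes.grab_frame("side"); crop(f,155,455,170,325,"pics/s2.png")
```

```text
True
stop t6.0 [-180.098 -160.866  231.978] F [-6.699  3.459  7.43 ] g15.6
back t7.3 [-212.973 -161.07   287.218] F [-0.22  -0.346 -0.053] g84.7
in t10.7 [-141.969  200.124   32.43 ] F [-0.593 -0.523  0.039] g85.0
False
True
pushed t12.5 [-83.311 199.583  26.132] F [-0.969 -0.05   0.053] g85.0
```

View pics/s2.png

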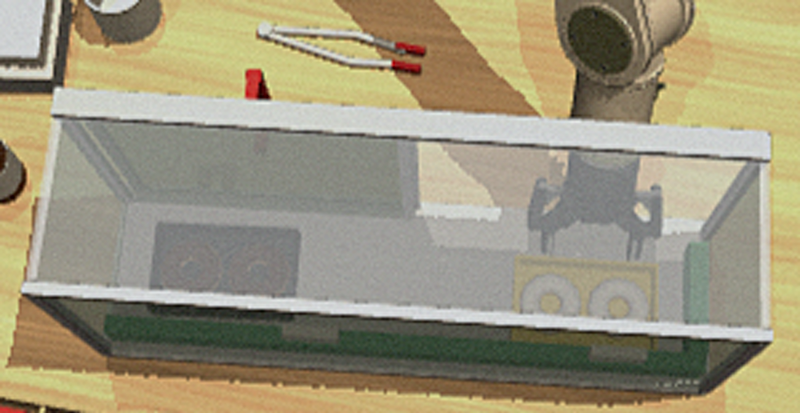

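The tray is now square and touching the back stop, with its robot-side rim running (514,258)–(657,258) in the crop. It is still about 30 mm short of the side stop. Next I'll push in +y.

Run:
```python
from rob import *
try:
    r.move_linear(W([-140,195,50]),O(30),feed=120)
    th=37
    r.move_linear(W([-140,85,70]),O(th),feed=150)
    r.move_gripper(0,20); st("closed")
    r.move_linear(W([-110,82,45]),O(th),feed=120,force_limit=8)
    r.move_linear(W([-40,82,36]),O(th),feed=120,force_limit=8); st("beside")
    print(r.move_linear(W([-40,144,36]),O(th),feed=30,force_limit=9)); st("pushed")
except r.MotionError as e: print(e); st()
f=eyes.grab_frame("side"); crop(f,305,455,200,312,"pics/s3.png")
```

```text
closed t14.9 [-139.999   84.979   69.992] F [0.451 0.032 0.062] g0.1
beside t16.1 [-40.74   81.758  35.915] F [-0.575 -0.459 -0.789] g-0.4
True
pushed t17.8 [-40.315 135.248  35.537] F [-0.    -0.61   1.532] g0.1
```

View pics/s3.png

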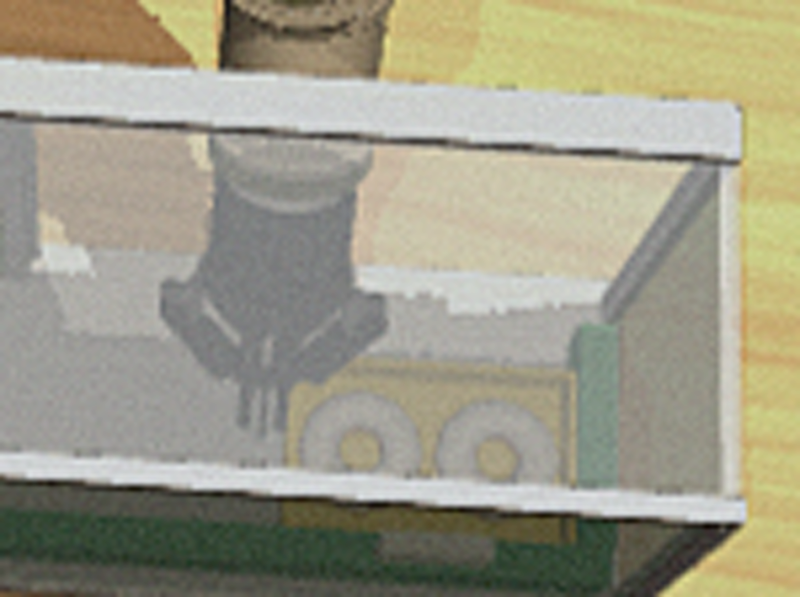

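The tray touches the side stop, and the TCP y of 135.2 matches the expected 135.5. I'll back off and press +x again with two fingers, to be sure it's flush at the back.

Run:
```python
from rob import *
try:
    r.move_linear(W([-40,115,36]),O(37),feed=100)
    r.move_linear(W([-140,90,70]),O(37),feed=150)
    r.move_gripper(85)
    r.move_linear(W([-140,226,45]),O(30),feed=150)
    r.move_linear(W([-115,226,27]),O(30),feed=100,force_limit=8)
    print(r.move_linear(W([-74,226,27]),O(30),feed=30,force_limit=9)); st("pushed")
    r.move_linear(W([-140,226,45]),O(30),feed=120)
    r.move_linear(W([-170,226,75]),O(30),feed=150)
    r.move_linear(W([-215,200,270]),O(30),feed=200); st("out")
except r.MotionError as e: print(e); st()
s1=eyes.grab_frame("side"); t1=eyes.grab_frame("top")
k=800/150; im=s1["pixels"][200:312,305:455,::-1]; tm=t1["pixels"][150:262,200:350,::-1]
out=cv2.resize(np.hstack([im,tm]),None,fx=2.66,fy=2.66,interpolation=cv2.INTER_CUBIC); cv2.imwrite("pics/c4.png",cv2.convertScaleAbs(out,alpha=1.3))
for z in(54,):
  for f,n in((s1,"s"),(t1,"t")):
    print(n,[proj(f,W(p)) for p in((-80,150,54),(-80,310,54),(20,310,54),(20,150,54))])
```

```text
True
pushed t22.3 [-83.31  225.991  25.982] F [-1.223 -0.181  0.607] g85.1
out t24.6 [-215.214  199.793  268.408] F [-0.117  0.213 -0.657] g85.1
s [array([358.669, 265.631]), array([412.437, 269.075]), array([412.141, 302.418]), array([357.249, 298.835])]
t [array([282.569, 230.639]), array([235.778, 235.799]), array([233.329, 207.223]), array([279.694, 202.147])]
```

View pics/c4.png

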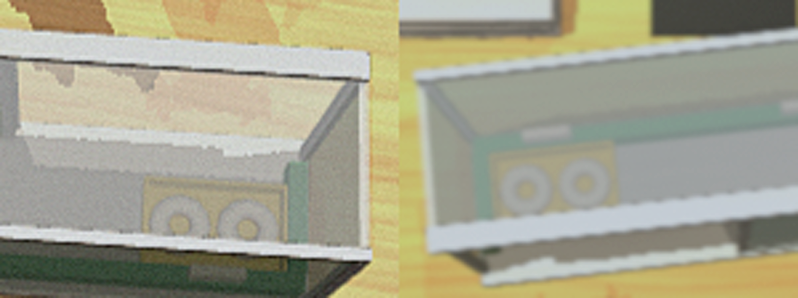

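The tray sits flush against both green stops in both views: side crop (142–286, 178–265), top crop (492–615, 140–215). Now I'll shut the door.

Run:
```python
from rob import *
a=ax(30)
try:
    r.move_linear(W([-213,-161,287]),O(30),feed=250)
    r.move_linear(W([-180.3,-161,232]),O(30),feed=100,force_limit=15)
    r.move_gripper(10,40); st("grip")
    r.move_linear(W([-180.3,155,232]),O(30),feed=120,force_limit=20); st("near")
    print(r.move_linear(W([-180.3,171,232]),O(30),feed=40,force_limit=20)); st("shut")
    r.move_gripper(85)
    r.move_linear(W(cpos()-65*a),O(30),feed=120); st("off")
except r.MotionError as e: print(e); st()
s1=eyes.grab_frame("side"); t1=eyes.grab_frame("top")
out=cv2.resize(np.hstack([s1["pixels"][160:320,150:460,::-1],t1["pixels"][145:305,195:505,::-1]]),None,fx=1.29,fy=1.29); 
cv2.imwrite("pics/c5.png",cv2.convertScaleAbs(out,alpha=1.3))
```

```text
grip t27.7 [-180.356 -161.034  232.191] F [-5.289  2.736  4.04 ] g15.7
near t30.5 [-180.728  155.496  232.104] F [-7.999 -1.844  7.721] g15.7
True
shut t30.8 [-180.777  163.958  232.115] F [-2.869 -2.73   5.291] g15.5
off t32.2 [-213.341  163.504  287.6  ] F [-0.981  0.775  0.275] g85.1
```

View pics/c5.png

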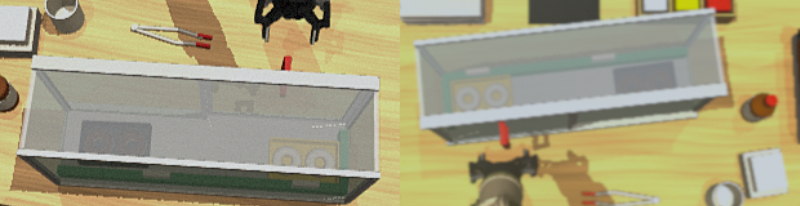

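The door travelled the full 325 mm from stop to stop and is shut. The tray is in its corner and the gripper is clear.

```bash
python3 -c "
from cell import r
print(r.hand_in())"
```

```text
the job is handed in; nothing more can be done
None
```

The job is handed in at about 32 s: the door was opened to its end stop, the yellow tray pushed flush against both green stops, and the door shut again, with the other tray and the things on the counter left alone.

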